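Lift the round centrifuge bucket off its trunnions onto the balance

TASK

Two centrifuge buckets hang by their side pins in the slotted forks of the cradle. Take the round bucket by the bar across its top, lift it straight up out of its forks without letting it swing or catch, and set it down gently, upright, in the middle of the balance's round pan, then let go. Leave the square bucket hanging where it is.

Things in the scene. Friction and masses are not known exactly. Their poses are not given: they have to be found in the camera images.
- round_bucket: Aluminium bucket, ROUND cup 52 mm wide, 72 high, 0.25-0.5 kg, hanging still. Origin: centre of underside; z up, y along its two 8 mm side pins (axis 56 mm up, ends at y = +-46). Over the mouth a rigid bail: legs at y = +-24.5 and a flat-sided grip bar along y, 54 long, 12 thick (x), 16 tall, middle 112 mm above the underside. Pinched across its 12 mm (fingers closing along x) it cannot swing.
- square_bucket: The other bucket: same bail, grip bar, pins, heights, origin and axes, but a SQUARE cup 50 x 50 mm, 72 mm high; about 0.35 kg. It hangs in the other fork pair, free to swing about its pins.
- cradle: Fixed, left or right of balance. Grey base 112 x 236 x 12 mm; origin: its centre, on worktop, y along the row. Bucket places at y = +-58 mm, either bucket in either. Each has two steel fork plates, 38 mm either side of it in y (8 thick, 32 wide, tops at 96.5) with open-topped 14 mm slots; pins rest there 82 mm up, play 3 mm; a hanging bucket's underside is 26 mm up, axes parallel to the cradle's.
- balance: Fixed white balance, body 190 x 150 mm and 46 mm high, with a flat round steel pan of 120 mm diameter whose top is 58 mm above the worktop. Origin: on the worktop right below the pan's centre; z up, -x towards the display end: the body reaches 115 mm to -x, 75 mm to +x and 75 mm either side in y.
Not all that is in view belongs to the job. Leave any green or turquoise look-alike of the round_bucket alone.

How it is judged:
On the way:
1. the round bucket is lifted clear of its forks, upright (z of round_bucket in the frame of cradle above 0.06 m and angle between round_bucket's own z axis and vertical below 0.25 rad), for 0.2 s.
At the end, for the whole second after the job is handed in: The round bucket stands upright (within 6 degrees) and still on the balance pan, its centre within 25 mm of the pan's centre, and the square bucket still hangs in its forks within 20 mm of where it was, tilted less than 14 degrees (horizontal distance between round_bucket and balance below 0.025 m and z of round_bucket in the frame of balance between 0.052 and 0.064 m and angle between round_bucket's own z axis and vertical below 0.1 rad and linear speed of round_bucket below 0.03 m/s and distance of square_bucket from where it was at the start of the episode below 0.02 m and angle between square_bucket's own z axis and vertical below 0.25 rad); the robot touches nothing.
It fails at once if the round bucket swings or tips more than 17 degrees (angle between round_bucket's own z axis and vertical above 0.3 rad).
It fails at once if the round bucket catches: it is forced against the cradle with more than 30 N (contact force between round_bucket and cradle above 30 N).
It fails at once if the round bucket is dropped or pushed onto the balance with more than 40 N (contact force between round_bucket and balance above 40 N).
It fails at once if the square bucket is knocked out of its forks or swung more than 23 degrees (distance of square_bucket from where it was at the start of the episode above 0.04 m or angle between square_bucket's own z axis and vertical above 0.4 rad).
It also fails if it takes over 45 s, if anything falls off the work surface, if the arm or the gripper's body presses on something with over 40 N, if the wrist force passes 120 N, or if a joint passes its speed limit or range.

ROBOT

A 6-joint arm with a two-finger parallel gripper is mounted at the origin on a cart in front of the work surface, level with it; the furniture and walls round the work are solid. World frame = base frame: x ahead of the robot, y to its left, z up, the work surface at z = 0. Lengths are in m, angles in rad, forces in N, time in s.
With the tool pointing down it reaches from about 0.3 to 1 m from the base axis. Payload 5.1 kg.
Tool frame: the origin (TCP) lies midway between the tips of the shut fingers; the grasp point (between the pads) lies 19 mm behind it; z points along the fingers, y is the line along which they close (so a half turn about z gives the same grasp; the last joint's range is limited). The gripper opens to 95 mm and grips with 3 to 60 N. Pads are 20 mm wide; open, the fingers measure 119 mm over their backs; the gripper's body (75 mm by 180 mm) begins 59 mm behind the grasp point.
Start: joints at [1.039, 0.124, 1.65, -0, 1.367, -0.083], TCP at [0.282, 0.586, 0.176] pointing down, gripper open.
Joint ranges: [-2.61, 2.61], [-1.02, 2.33], [0.03, 2.71], [-1.35, 4.49], [0.32, 2.68], [-2.91, 2.91]. Speed limits (rad/s): [2.57, 2.57, 3.14, 3.14, 3.14, 3.14].

INTERFACE

Orientations are given as a unit quaternion [w, x, y, z].
In Python, from cell import * gives the robot as it stands.
- The arm moves only by the tool step_arm, never from a script. Its argument "motion" is a list of rows, each a list of 3 entries, a list of its own where there are three numbers: the shift along the tool's x, y, z in mm, then the turn, a rotation vector about the tool's x, y, z in rad, then the finger opening in mm, from 0 to 95.1. In form: [[[tx, ty, tz], [rx, ry, rz], fingers], ...]. A call has 1 to 8 rows; each row shifts and turns the commanded pose from where the row before left it, along the tool's axes as they then stand; what a row does not reach is not made up. A row lasts 1/8 s, in which the tool goes at most 62.5 mm and 10.7 degrees, less where a joint would pass 70% of its speed; a pose out of reach is approached as far as the arm can. A call with a gripper value outside its range is refused whole. The fingers move at their own pace and stop on an object; the grip force is fixed at half the most. Time passes only in rows, so rows that do not move let the fingers close. It gives the time, the measured TCP pose, the force, the opening and the grip force at its end, in the units of the state.
- read_state(): the state, without advancing time (a new reading comes with each control period).
- snapshot(name): name is "side" or "top" or "wrist"; returns the picture (420x560x3 uint8, blue, green, red); there is no depth.
- get_calibration(name): a dict with "K" (3x3 intrinsics, pixels), "rvec" (rotation vector, rad) and "tvec" (3), from world to camera coordinates, as OpenCV has them. Camera axes: x right, y down, z forward; pixel columns grow to the right and rows downward; lengths in m; the calibration is good to about 2 mm. A picture is of the moment at which its call begins: read the wrist's pose just before it. get_calibration takes no time and is no camera call; for the wrist camera it gives the pose at the moment of the call.
- close_job(): hands the job in; it is judged then, once.
The state is a dict: "time_s": time; "joints": joint angles; "dq": joint speeds; "tau": joint torques, N m; "eef_pos": TCP position; "ee_rot": TCP orientation; "force": force on the tool from outside, world axes, zero at the start; "moment": the same for the moment, N m; "finger_gap": opening from 0.0 (shut) to 1.0 (fully open); "grip_force": force on a finger pad.
Only numpy, scipy, OpenCV 4.12 (cv2) and the standard library are available. Lean on these libraries where they do the work, as an engineer would, in place of code of your own. Each camera call takes 0.05 s, during which the arm holds its last target. There are 200 camera calls.

## Working session

There is one attempt and no reset: what is moved stays moved. The work goes in short steps, Python scripts to look and compute and a tool call to move; the robot and the scene stay as the last step left them, time stands still between calls to the robot, and variables do not carry over. Pictures are saved under pics/ and viewed, at most 10 in all, crops included, and the job is handed in when it is done.

Besides the shell and the picture viewer there is one more tool, called after "Call:" as name([rows], argument=value, ...), one row to a line, values as JSON. step_arm: Moves the arm, as the interface text tells. Its arguments: {"type":"object","properties":{"motion":{"type":"array","items":{"type":"array"}}},"required":["motion"]}

```bash
mkdir -p pics
python3 - <<'E'
from cell import *
import cv2
for n in ("side","top"):
    cv2.imwrite(f"pics/{n}0.png",snapshot(n))
    c=get_calibration(n);print(n,c["K"].tolist() if hasattr(c["K"],'tolist') else c["K"],c["rvec"],c["tvec"])
s=read_state();print(s)
E
```

```text
side [[471.2675656680587, 0.0, 276.4774880371956], [0.0, 471.2675656680587, 210.75682567954925], [0.0, 0.0, 1.0]] [ 2.17578051 -0.39118447  0.17611009] [-0.39618092  0.24440686  0.90506711]
top [[532.5772473968128, 0.0, 280.4461955083297], [0.0, 532.5772473968128, 212.83571329974595], [0.0, 0.0, 1.0]] [ 2.0809208  -2.13657683  0.16815177] [0.20269399 0.48437238 1.08577003]
{'time_s': 0.1, 'joints': array([ 1.03938517e+00,  1.24444005e-01,  1.65156944e+00, -1.21246877e-05,
        1.36746792e+00, -8.26021708e-02]), 'dq': array([ 0.00034076, -0.0005804 , -0.00286884,  0.00129903,  0.00026713,
        0.0017278 ]), 'tau': array([ 8.30474110e-04, -4.18881869e+01, -3.61095929e+01,  7.76360789e-02,
        4.62310435e-02, -8.27543363e-05]), 'eef_pos': array([0.28172557, 0.58504082, 0.17518844]), 'ee_rot': array([-2.79732217e-04,  2.22524529e-01,  9.74926634e-01, -9.01995205e-04]), 'force': array([0.58048316, 0.22877644, 0.0595049 ]), 'moment': array([-0.03355151,  0.0223081 , -0.03154009]), 'grip_force': 0.0, 'finger_gap': 1.0010853234993888}
```

View pics/side0.png

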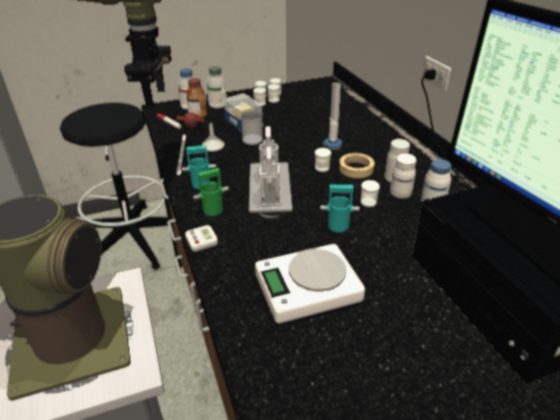

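View pics/top0.png

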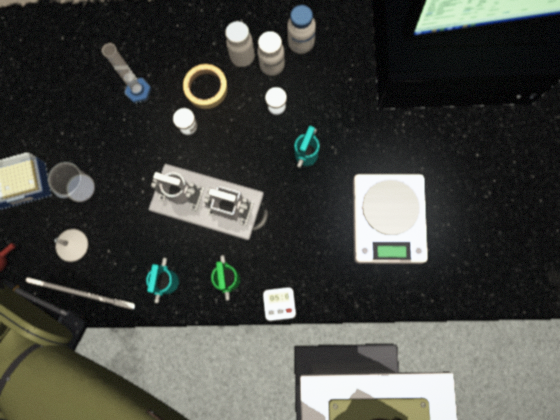

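Top view: the cradle is at about (207,201), with an aluminium bucket at (175,187) that looks round and one at (226,203) that looks square. The pan is at (391,208). The turquoise items at (307,148) and (162,280) and the green one at (225,278) are look-alikes, because the job's bucket is aluminium and hangs in the cradle. I'll confirm in one crop.

```bash
cat > h.py <<'E'
from cell import *
import cv2, numpy as np
def cast(c,px,z):
    R,_=cv2.Rodrigues(np.array(c["rvec"],float)); t=np.array(c["tvec"],float).ravel()
    K=np.array(c["K"],float)
    d=R.T@np.linalg.inv(K)@np.array([px[0],px[1],1.]); o=-R.T@t
    return o+d*(z-o[2])/d[2]
def proj(c,p):
    return cv2.projectPoints(np.array([p],float),np.array(c["rvec"],float),np.array(c["tvec"],float),np.array(c["K"],float),None)[0].ravel()
E
python3 - <<'E'
from h import *
im=cv2.imread("pics/top0.png"); c=get_calibration("top")
cr=cv2.resize(im[155:245,140:280],None,fx=5.5,fy=5.5,interpolation=cv2.INTER_CUBIC); cv2.imwrite("pics/crop1.png",cr)
# pan: slightly tinted grey within the white body
b=im[168:270,348:434].astype(int); hsv=cv2.cvtColor(im,cv2.COLOR_BGR2HSV)
g=cv2.cvtColor(im,cv2.COLOR_BGR2GRAY)
body=((g>90)*255).astype(np.uint8); body[:, :340]=0; body[:,440:]=0; body[:165]=0; body[275:]=0
cn=max(cv2.findContours(body,0,2)[0],key=cv2.contourArea); print("body",cv2.minAreaRect(cn))
print("gray row208",g[208,350:434:3], "col391",g[170:245:3,391])
r=cv2.minAreaRect(cn); print([cast(c,p,0.046).round(4).tolist() for p in cv2.boxPoints(r)])
print("rough: cradle",cast(c,(207,201),.012),"pan",cast(c,(391,208),.058),"round bar",cast(c,(168,181),.146))
E
```

```text
body ((390.0, 218.0), (90.0, 74.0), 90.0)
gray row208 [ 46  84 245 250 205 237 237 236 237 237 237 237 237 236 236 236 236 233
 235 233 233 234 233 241 251 167  57  52] col391 [ 48  92 250 242 228 227 229 231 231 231 233 235 237 235 237 236 235 237
 236 238 240 235 249 251 129]
[[0.573, 0.0313, 0.046], [0.5679, -0.1269, 0.046], [0.3749, -0.1125, 0.046], [0.379, 0.0408, 0.046]]
rough: cradle [0.52819962 0.35337237 0.012     ] pan [ 0.49132864 -0.04316206  0.058     ] round bar [0.54175765 0.40850067 0.146     ]
```

View pics/crop1.png

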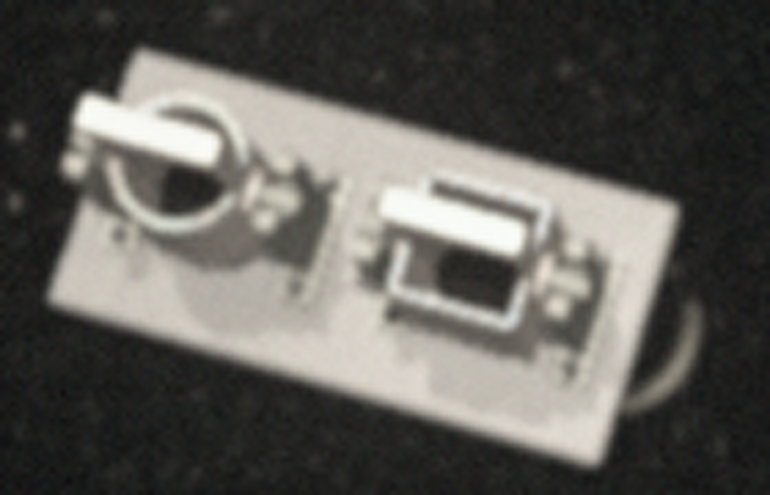

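The crop shows the round cup on the left, with its bar centred at about (167,178.6) in the full image. The square cup is on the right, with its bar at about (222,194.5). So the left bucket is the round one.

Run:
```python
from h import *
im=cv2.imread("pics/top0.png"); c=get_calibration("top"); g=cv2.cvtColor(im,cv2.COLOR_BGR2GRAY)
u=lambda p:(p[0]/5.5+140-.4,p[1]/5.5+155-.4)
C=np.array([cast(c,u(p),.012) for p in [(140,48),(680,207),(600,467),(48,303)]])
print("corners",C.round(4).tolist(),"sides",np.linalg.norm(C-np.roll(C,-1,0),axis=1))
cen=C.mean(0); e=(C[0]-C[1])+(C[3]-C[2]); yaw=np.arctan2(-e[0],e[1]); ey=e/np.linalg.norm(e)
print("cradle",cen,"yaw of y axis",yaw,"place + ",cen+.058*ey,"place -",cen-.058*ey)
big=cv2.resize(g,None,fx=4,fy=4,interpolation=cv2.INTER_CUBIC)
for nm,(x,y) in dict(round=(167,178.6),square=(222,194.5)).items():
    m=((big>215)*255).astype(np.uint8); n,l,s,ct=cv2.connectedComponentsWithStats(m)
    k=l[int(y*4),int(x*4)]; cn=cv2.findContours((l==k).astype(np.uint8),0,2)[0][0]; r=cv2.minAreaRect(cn)
    B=[cast(c,(p[0]/4-.4,p[1]/4-.4),.146) for p in cv2.boxPoints(r)]
    print(nm,r,cast(c,(r[0][0]/4-.4,r[0][1]/4-.4),.146),np.linalg.norm(np.array(B)-np.roll(B,-1,0),axis=1),(B[1]-B[0])[:2],(B[2]-B[1])[:2])
# pan ellipse: between dark rim pts: mask 215..245
m=((g>=215)&(g<=243)).astype(np.uint8); m=cv2.morphologyEx(m,2,np.ones((5,5),np.uint8)); n,l,s,ct=cv2.connectedComponentsWithStats(m)
k=l[208,391]; cn=max(cv2.findContours((l==k).astype(np.uint8),0,2)[0],key=len); E=cv2.fitEllipse(cv2.convexHull(cn)); print("pan",E,cast(c,E[0],.058),s[k], 0.12*532.6/1.0)
```

```text
corners [[0.6181, 0.4487, 0.012], [0.5443, 0.228, 0.012], [0.4394, 0.2616, 0.012], [0.5124, 0.4843, 0.012]] sides [0.23273261 0.11020334 0.23432909 0.11148638]
cradle [0.52853792 0.35566185 0.012     ] yaw of y axis -0.31969654803799746 place +  [0.54676608 0.41072304 0.012     ] place - [0.51030977 0.30060066 0.012     ]
round ((679.1287841796875, 705.0068359375), (119.2705078125, 46.83992004394531), 16.294048309326172) [0.55220453 0.40591068 0.146     ] [0.02372232 0.06065309 0.02359507 0.06041087] [ 0.02292399 -0.0061024 ] [-0.01906201 -0.05757983]
square ((889.30712890625, 773.7092895507812), (106.74739837646484, 34.2707405090332), 16.127573013305664) [0.51401941 0.30131693 0.146     ] [0.01716315 0.05325641 0.01708479 0.05310333] [ 0.01651273 -0.00468011] [-0.01656274 -0.05061542]
pan ((390.7728271484375, 206.7865447998047), (55.554100036621094, 58.2180061340332), 133.63876342773438) [ 0.49394255 -0.04284864  0.058     ] [ 363  179   57   57 2534] 63.912
```

Call:
step_arm([
  [[0,0,-25],[0,0,0.18],95],
  [[0,0,-25],[0,0,0.18],95],
  [[0,0,-25],[0,0,0.18],95],
  [[0,0,-25],[0,0,0.18],95],
  [[0,0,0],[0,0,0.18],95],
  [[0,0,0],[0,0,0.18],95],
  [[0,0,0],[0,0,0.18],95],
  [[0,0,0],[0,0,0.18],95],
])

```text
time_s: 1.1
eef_pos: [0.2819, 0.5853, 0.2756]
ee_rot: [0.0, 0.812, 0.584, -0.001]
force: [-0.2, 0.1, -0.5]
finger_gap: 0.999
grip_force: 0.0
```

Call:
step_arm([
  [[-11,44,0],[0,0,0],95],
  [[-12,44,0],[0,0,0],95],
  [[-12,44,0],[0,0,0],95],
  [[-12,44,0],[0,0,0],95],
  [[-12,44,0],[0,0,0],95],
  [[-11,44,0],[0,0,0],95],
  [[-11,44,0],[0,0,0],95],
  [[0,0,0],[0,0,0],95],
])

```text
time_s: 2.1
eef_pos: [0.5512, 0.4101, 0.275]
ee_rot: [0.0, 0.811, 0.585, -0.001]
force: [-0.7, 0.3, 0.7]
finger_gap: 0.999
grip_force: 0.0
```

Run:
```python
from h import *
s=read_state(); c=get_calibration("wrist"); im=snapshot("wrist"); cv2.imwrite("pics/w1.png",im)
print(s["time_s"],s["eef_pos"],s["ee_rot"])
np.savez("w1.npz",**{k:np.array(v) for k,v in c.items()})
R,_=cv2.Rodrigues(np.array(c["rvec"],float)); print("cam at",-R.T@np.ravel(c["tvec"]))
for p in ([.548,.41,.146],[.5567,.4366,.146],[.539,.384,.146]): print(proj(c,p))
```

```text
2.1 [0.55120834 0.41014153 0.27495471] [ 1.61096539e-04  8.11324801e-01  5.84594828e-01 -9.63968066e-04]
cam at [0.57694555 0.48572314 0.48379733]
[273.94119127 193.59481515]
[273.71477696 168.97494175]
[273.74687936 216.71095934]
```

View pics/w1.png

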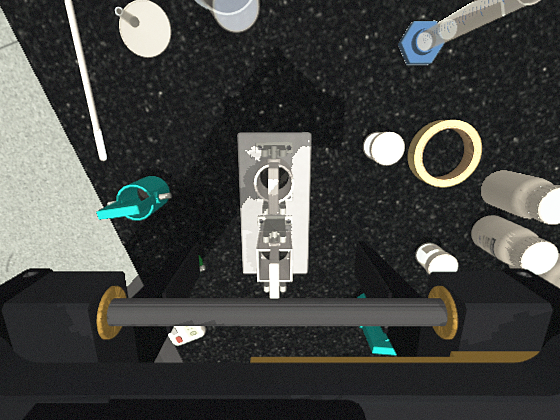

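The wrist view shows the cradle straight on. The round cup's mouth is at (274,182) and its bar runs along column 273 over rows 165–215. I'll enlarge it to measure the bar.

Run:
```python
from h import *
im=cv2.imread("pics/w1.png"); cv2.imwrite("pics/w1c.png",cv2.resize(im[125:225,230:320],None,fx=6,fy=6,interpolation=cv2.INTER_CUBIC))
g=cv2.cvtColor(im,cv2.COLOR_BGR2GRAY)
for r in (175,180,185,190,195,200,205,210): print(r,g[r,258:292])
```

```text
175 [192 100  51  32  40  41  39  42  39  29 185 222 221 216 218 213 220 221
 226 223 129  43  35  34  54  57  60  61  53  58  43 169 227 227]
180 [109 119 101  43  40  47  44  35  34   5 255 255 255 255 255 255 255 255
 255 255 201  38  47  59  58  66  59  62  42  12 134 122  92 236]
185 [113 123 121 121 138  99  46  38  33   9 255 255 255 255 255 255 250 237
 227 220 129  43  29  33  30  23  36 120 132 123 122 117  98 170]
190 [132 117 120 126 127 124 126 126 126 109 249 255 252 215 214 211 213 218
 222 219 148 132 133 132 131 131 125 124 123 119 113  89 255 255]
195 [158 180 180 131 118 128 127 129 128 122 148 177 173 164 217 186 180 182
 177 166 135 127 129 130 128 123 117 100 202 255 255 255 240 255]
200 [254 250 251 252 255 199 157 179 190 189 163 169 178 171 175 173 172 177
 180 163 160 255 255 255 255 255 174 242 255 255 255 255 255 255]
205 [231 229 232 242 174 101  98  97 100  98 119 165 178 173 176 171 172 175
 175 169 155 109  97 108 108 109 102 133 249 248 244 243 244 246]
210 [229 231 235 247 151 114 126 118 223 222 149 157 174 171 172 173 170 173
 173 167 156 133 216 244 255 254 243 205 240 246 243 243 242 244]
```

View pics/w1c.png

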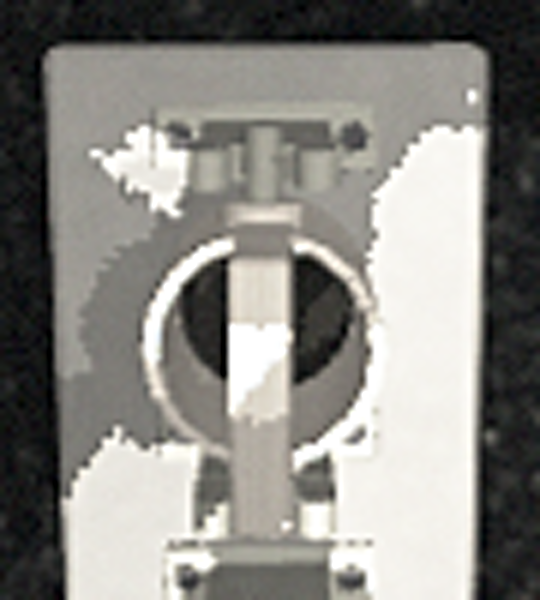

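Run:
```python
from h import *
from scipy.spatial.transform import Rotation as Ro
c=np.load("w1.npz"); a=cast(c,(273.1,167.4),.146); b=cast(c,(273.2,215),.146); m=cast(c,(273.2,191),.146)
print(a,b,np.linalg.norm(a-b),m,"yaw",np.arctan2((a-b)[0],(a-b)[1]))
s=read_state(); q=s["ee_rot"]; R=Ro.from_quat([q[1],q[2],q[3],q[0]]).as_matrix()
print("tool shift mm",1000*R.T@((a+b)/2-[0,0,.027]-s["eef_pos"]), "yvec",R[:,1], "tilt", R[:,2])
```

```text
[0.5566134  0.43846995 0.146     ] [0.53906407 0.38617055 0.146     ] 0.05516526124548033 [0.5481671  0.41311964 0.146     ] yaw 0.32374883574994295
tool shift mm [  0.52183772  -2.01955572 156.18813594] yvec [ 0.94914325 -0.31484102 -0.00149298] tilt [-1.82580865e-03 -7.62225180e-04 -9.99998043e-01]
```

Call:
step_arm([
  [[0.5,-2,30],[0,0,0],50],
  [[0,0,30],[0,0,0],50],
  [[0,0,30],[0,0,0],50],
  [[0,0,25],[0,0,0],50],
  [[0,0,18],[0,0,0],50],
  [[0,0,13],[0,0,0],50],
  [[0,0,10],[0,0,0],50],
  [[0,0,0],[0,0,0],50],
])

```text
time_s: 3.15
eef_pos: [0.5472, 0.4134, 0.1198]
ee_rot: [-0.0, 0.81, 0.586, -0.0]
force: [0.4, -0.2, 0.7]
finger_gap: 0.526
grip_force: 0.0
```

Run:
```python
from h import *
s=read_state(); im=snapshot("wrist"); sd=snapshot("side")
print(s["eef_pos"],s["force"],s["finger_gap"])
a=cv2.resize(im[100:330,190:360],(400,541)); b=cv2.resize(sd[90:240,210:320],(397,541))
cv2.imwrite("pics/g1.png",np.hstack([a,b]))
```

```text
[0.54723997 0.41336286 0.11980088] [ 0.38137206 -0.17664482  0.68472442] 0.5261069775618057
```

View pics/g1.png

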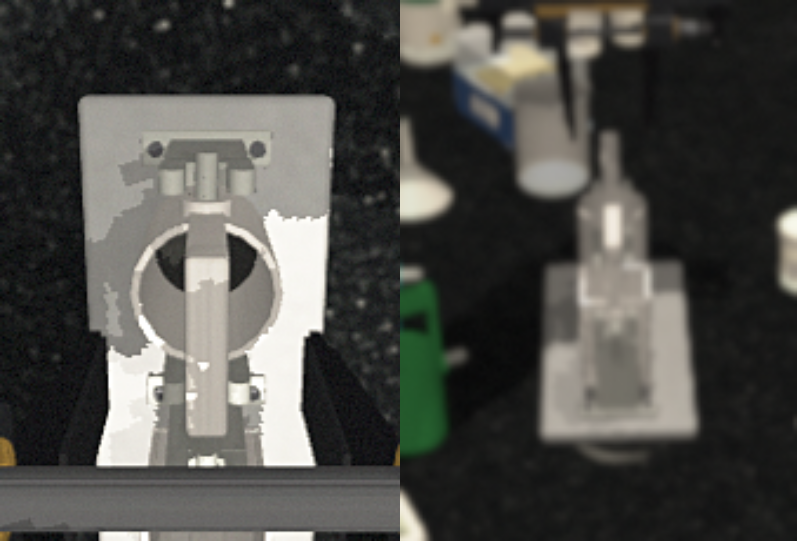

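The bar (column 207) sits centred between the finger edges at 108 and 305, so I can close the gripper.

Call:
step_arm([
  [[0,0,0],[0,0,0],35],
  [[0,0,0],[0,0,0],25],
  [[0,0,0],[0,0,0],18],
  [[0,0,0],[0,0,0],14],
  [[0,0,0],[0,0,0],10],
  [[0,0,0],[0,0,0],6],
  [[0,0,0],[0,0,0],4],
  [[0,0,0],[0,0,0],4],
])

```text
time_s: 4.25
eef_pos: [0.5476, 0.4135, 0.1204]
ee_rot: [0.0, 0.81, 0.586, 0.0]
force: [0.9, -0.6, 0.2]
finger_gap: 0.044
grip_force: 0.0
```

The gap is 4 mm with no grip force, so the fingers missed the bar. I need to look before moving again.

Run:
```python
from h import *
s=read_state(); c=get_calibration("wrist"); im=snapshot("wrist"); sd=snapshot("side"); t=snapshot("top")
print(s["eef_pos"],s["force"],s["finger_gap"],s["grip_force"])
np.savez("w2.npz",**{k:np.array(v) for k,v in c.items()}); cv2.imwrite("pics/w2.png",im)
for z in(.12,.139): print(proj(c,[*s["eef_pos"][:2],z]), proj(get_calibration("side"),[*s["eef_pos"][:2],z]))
a=cv2.resize(im[100:330,190:360],(400,541),interpolation=2); b=cv2.resize(sd[90:200,225:306],(397,541),interpolation=2)
cv2.imwrite("pics/g2.png",np.hstack([a,b]))
```

```text
[0.54755691 0.41345766 0.1203594 ] [ 0.86268779 -0.55377726  0.24769941] 0.04443791053171769 0.0
[276.4207666  233.21720338] [267.64461668 138.64283861]
[276.39242722 243.3079651 ] [267.45615287 132.38728057]
```

View pics/g2.png

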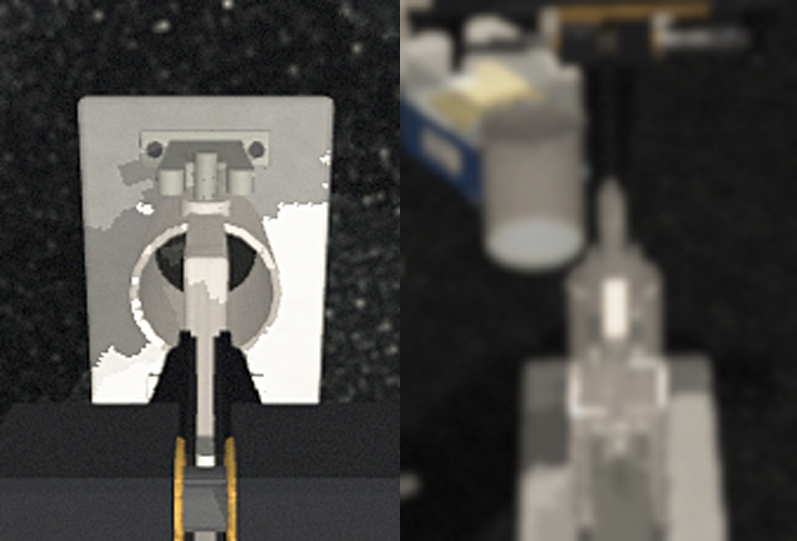

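Run:
```python
from h import *
w2=np.load("w2.npz"); w1=np.load("w1.npz"); s=get_calibration("side")
ey=np.array([.318,.948,0]);C=np.array([.5478,.4123,0])
U=lambda p:np.round([(p[0]-225)*4.9+400,(p[1]-90)*4.92]); V=lambda p:np.round([(p[0]-190)*2.353,(p[1]-100)*2.352])
for n,p in dict(farend=C+.027*ey+[0,0,.146],nearend=C-.027*ey+[0,0,.146],nearbot=C-.027*ey+[0,0,.130],pinfar=C+.046*ey+[0,0,.082],mid=C+[0,0,.146],sqnear=C-.116*ey-.027*ey+[0,0,.146],sqrim=C-.116*ey-.025*ey+[0,0,.098]).items(): print(n,"side crop",U(proj(s,p)),"wrist crop",V(proj(w2,p)))
# triangulate bar +y end top from w1/w2
def P(c):
    R,_=cv2.Rodrigues(np.array(c["rvec"],float)); return np.array(c["K"],float)@np.hstack([R,np.reshape(c["tvec"],(3,1))])
def tri(a,pa,b,pb):
    X=cv2.triangulatePoints(P(a),P(b),np.array(pa,float),np.array(pb,float)).ravel(); return X[:3]/X[3]
print("bar +y end",tri(w1,(273.1,167.4),w2,(190+206/2.353,100+257/2.352)))
print("fingertip w/side",tri(w2,(190+206/2.353,100+335/2.352),s,(225+212/4.9,90+185/4.92)))
```

```text
farend side crop [608. 176.] wrist crop [206. 256.]
nearend side crop [609. 221.] wrist crop [205. 437.]
nearbot side crop [610. 247.] wrist crop [205. 410.]
pinfar side crop [611. 262.] wrist crop [206. 151.]
mid side crop [609. 198.] wrist crop [205. 350.]
sqnear side crop [611. 328.] wrist crop [203. 747.]
sqrim side crop [614. 407.] wrist crop [203. 630.]
bar +y end [0.55687668 0.43923322 0.15136918]
fingertip w/side [0.55119103 0.41796353 0.15055388]
```

The scene points check out: the bar's end triangulates to z≈0.15. The fingertips themselves triangulate to z≈0.150, about 28 mm above the reported TCP height of 0.120. The fingers therefore closed just above the bar. I'll open, go 28 mm lower and check.

Call:
step_arm([
  [[0,0,0],[0,0,0],50],
  [[0,0,0],[0,0,0],50],
  [[0,0,0],[0,0,0],50],
  [[0,0,0],[0,0,0],50],
])

```text
time_s: 4.9
eef_pos: [0.5475, 0.4135, 0.1203]
ee_rot: [0.0, 0.81, 0.586, -0.0]
force: [-1.5, -1.1, -0.2]
finger_gap: 0.408
grip_force: 0.0
```

Call:
step_arm([
  [[0,0,7],[0,0,0],50],
  [[0,0,7],[0,0,0],50],
  [[0,0,7],[0,0,0],50],
  [[0,0,7],[0,0,0],50],
  [[0,0,0],[0,0,0],50],
])

```text
time_s: 5.52
eef_pos: [0.547, 0.4131, 0.0911]
ee_rot: [-0.0, 0.81, 0.586, -0.001]
force: [-0.2, 0.7, 0.1]
finger_gap: 0.524
grip_force: 0.0
```

Run:
```python
from h import *
s=read_state(); im=snapshot("wrist"); sd=snapshot("side")
print(s["time_s"],s["eef_pos"],s["force"],s["finger_gap"],s["grip_force"])
a=cv2.resize(im[100:330,190:360],(400,541),interpolation=2); b=cv2.resize(sd[90:200,225:306],(397,541),interpolation=2)
cv2.imwrite("pics/g3.png",np.hstack([a,b]))
```

```text
5.525 [0.54696948 0.4130871  0.09113318] [-0.15062531  0.71644052  0.11710267] 0.5239901999393214 0.0
```

View pics/g3.png

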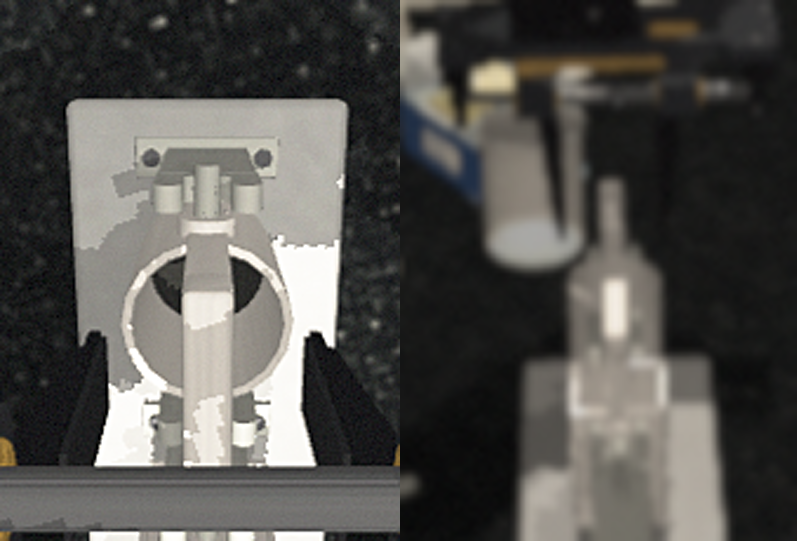

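The fingertips now reach side-crop row ~240, which matches z≈0.12, about 26 mm below the bar's top, and the bar is centred between them. Closing now.

Call:
step_arm([
  [[0,0,0],[0,0,0],35],
  [[0,0,0],[0,0,0],25],
  [[0,0,0],[0,0,0],18],
  [[0,0,0],[0,0,0],13],
  [[0,0,0],[0,0,0],9],
  [[0,0,0],[0,0,0],4],
  [[0,0,0],[0,0,0],0],
  [[0,0,0],[0,0,0],0],
])

```text
time_s: 6.62
eef_pos: [0.5477, 0.4134, 0.0924]
ee_rot: [0.0, 0.81, 0.586, 0.0]
force: [0.6, -0.2, -0.1]
finger_gap: 0.122
grip_force: 30.0
```

Gripped at 11.6 mm and 30 N. Next is a slow lift straight up.

Call:
step_arm([
  [[0,0,-2],[0,0,0],0],
  [[0,0,-4],[0,0,0],0],
  [[0,0,-6],[0,0,0],0],
  [[0,0,-8],[0,0,0],0],
  [[0,0,-8],[0,0,0],0],
  [[0,0,-10],[0,0,0],0],
  [[0,0,-12],[0,0,0],0],
  [[0,0,-10],[0,0,0],0],
])

```text
time_s: 7.62
eef_pos: [0.5478, 0.4136, 0.1536]
ee_rot: [0.0, 0.81, 0.586, 0.0]
force: [0.2, -0.2, -3.3]
finger_gap: 0.124
grip_force: 30.0
```

Call:
step_arm([
  [[0,0,-10],[0,0,0],0],
  [[0,0,-15],[0,0,0],0],
  [[0,0,-18],[0,0,0],0],
  [[0,0,-20],[0,0,0],0],
  [[0,0,-20],[0,0,0],0],
  [[0,0,-18],[0,0,0],0],
  [[0,0,-12],[0,0,0],0],
  [[0,0,-7],[0,0,0],0],
])

```text
time_s: 8.62
eef_pos: [0.5477, 0.4135, 0.2733]
ee_rot: [0.0, 0.81, 0.586, 0.0]
force: [0.2, -0.2, -2.9]
finger_gap: 0.122
grip_force: 30.0
```

Call:
step_arm([
  [[-8,2,0],[0,0,0],0],
  [[-18,4,0],[0,0,0],0],
  [[-28,6,0],[0,0,0],0],
  [[-36,7,0],[0,0,0],0],
  [[-38,8,0],[0,0,0],0],
  [[-38,8,0],[0,0,0],0],
  [[-38,8,0],[0,0,0],0],
  [[-38,8,0],[0,0,0],0],
])

```text
time_s: 9.62
eef_pos: [0.5192, 0.1652, 0.2714]
ee_rot: [-0.0, 0.81, 0.586, -0.001]
force: [-0.0, -0.4, -3.2]
finger_gap: 0.121
grip_force: 30.0
```

Call:
step_arm([
  [[-38,8,0],[0,0,0],0],
  [[-38,8,0],[0,0,0],0],
  [[-38,8,0],[0,0,0],0],
  [[-36,7,0],[0,0,0],0],
  [[-28,6,0],[0,0,0],0],
  [[-18,3,0],[0,0,0],0],
  [[-11,2,0],[0,0,0],0],
  [[0,0,0],[0,0,0],0],
])

```text
time_s: 10.62
eef_pos: [0.4953, -0.0423, 0.2722]
ee_rot: [-0.0, 0.81, 0.586, 0.0]
force: [0.4, -0.1, -1.8]
finger_gap: 0.126
grip_force: 30.0
```

Run:
```python
from h import *
from scipy.spatial.transform import Rotation as Ro
s=read_state(); sd=snapshot("side"); t=snapshot("top")
print(s["time_s"],s["eef_pos"],s["force"],s["finger_gap"],s["grip_force"])
q=s["ee_rot"]; R=Ro.from_quat([q[1],q[2],q[3],q[0]]).as_matrix()
print(1000*R.T@(np.array([.494,-.043,s["eef_pos"][2]])-s["eef_pos"]))
c=get_calibration("side"); print("pan in side",proj(c,[.494,-.043,.058]))
a=cv2.resize(sd[110:330,220:400],(400,489),interpolation=2); b=cv2.resize(t[120:280,330:450],(367,489),interpolation=2)
cv2.imwrite("pics/p1.png",np.hstack([a,b]))
```

```text
10.625 [ 0.49527028 -0.04233791  0.27217435] [ 0.37364907 -0.07255593 -1.77749426] 0.12648896494544562 29.996362924575806
[-1.02687934e+00 -9.98752866e-01  1.73733242e-06]
pan in side [316.3106317  267.04017802]
```

View pics/p1.png

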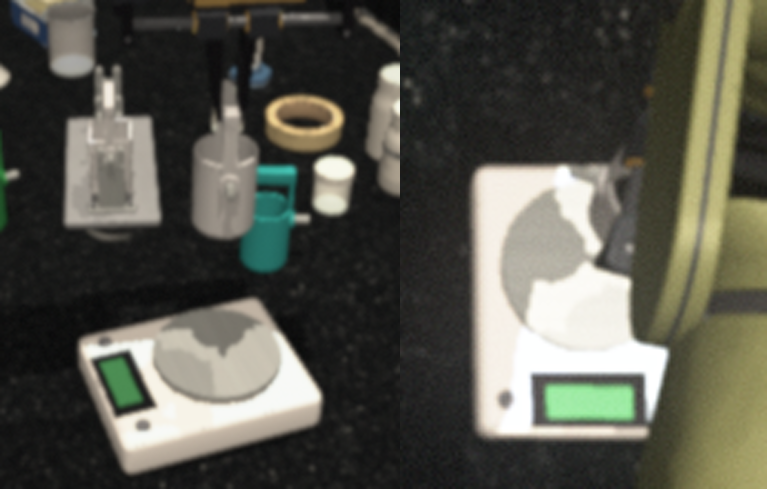

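The bucket is upright over the pan and the square bucket still hangs in its forks. Lowering by 140 mm, then in small steps.

Call:
step_arm([
  [[-1,-1,10],[0,0,0],0],
  [[0,0,20],[0,0,0],0],
  [[0,0,25],[0,0,0],0],
  [[0,0,25],[0,0,0],0],
  [[0,0,25],[0,0,0],0],
  [[0,0,18],[0,0,0],0],
  [[0,0,12],[0,0,0],0],
  [[0,0,5],[0,0,0],0],
])

```text
time_s: 11.72
eef_pos: [0.494, -0.0426, 0.1316]
ee_rot: [-0.0, 0.81, 0.586, -0.0]
force: [-0.4, 0.2, -2.8]
finger_gap: 0.125
grip_force: 30.0
```

Call:
step_arm([
  [[0,0,1],[0,0,0],0],
  [[0,0,1],[0,0,0],0],
  [[0,0,1],[0,0,0],0],
  [[0,0,1],[0,0,0],0],
  [[0,0,0],[0,0,0],0],
])

```text
time_s: 12.35
eef_pos: [0.4942, -0.0427, 0.1284]
ee_rot: [0.0, 0.81, 0.586, -0.0]
force: [0.2, -0.2, -2.6]
finger_gap: 0.124
grip_force: 30.0
```

Expected contact is at eef z≈0.1244, so I'll go in 0.5 mm steps.

Call:
step_arm([
  [[0,0,0.5],[0,0,0],0],
  [[0,0,0.5],[0,0,0],0],
  [[0,0,0.5],[0,0,0],0],
  [[0,0,0.5],[0,0,0],0],
  [[0,0,0.5],[0,0,0],0],
  [[0,0,0],[0,0,0],0],
])

```text
time_s: 13.1
eef_pos: [0.4942, -0.0427, 0.1258]
ee_rot: [-0.0, 0.81, 0.586, -0.0]
force: [-0.0, 0.3, -3.2]
finger_gap: 0.124
grip_force: 30.0
```

Call:
step_arm([
  [[0,0,0.5],[0,0,0],0],
  [[0,0,0.5],[0,0,0],0],
  [[0,0,0],[0,0,0],0],
])

```text
time_s: 13.48
eef_pos: [0.4942, -0.0427, 0.1248]
ee_rot: [-0.0, 0.81, 0.586, -0.0]
force: [0.7, -0.2, -2.7]
finger_gap: 0.121
grip_force: 30.0
```

Call:
step_arm([
  [[0,0,0.4],[0,0,0],0],
  [[0,0,0.3],[0,0,0],0],
  [[0,0,0],[0,0,0],0],
])

```text
time_s: 13.85
eef_pos: [0.4944, -0.0428, 0.1245]
ee_rot: [0.0, 0.81, 0.586, 0.0]
force: [-0.5, -0.5, -1.1]
finger_gap: 0.125
grip_force: 30.0
```

Call:
step_arm([
  [[0,0,0.3],[0,0,0],0],
  [[0,0,0],[0,0,0],0],
  [[0,0,0],[0,0,0],0],
])

```text
time_s: 14.22
eef_pos: [0.4945, -0.0428, 0.1244]
ee_rot: [0.0, 0.81, 0.586, 0.0]
force: [-0.1, 0.1, 2.9]
finger_gap: 0.125
grip_force: 30.0
```

The pan now carries the bucket: the wrist force went from −3 N to +3 N. I'll open gently and rise.

Call:
step_arm([
  [[0,0,0],[0,0,0],14],
  [[0,0,0],[0,0,0],18],
  [[0,0,0],[0,0,0],25],
  [[0,0,0],[0,0,0],35],
  [[0,0,0],[0,0,0],45],
  [[0,0,0],[0,0,0],50],
  [[0,0,0],[0,0,0],50],
  [[0,0,0],[0,0,0],50],
])

```text
time_s: 15.22
eef_pos: [0.4942, -0.0427, 0.1238]
ee_rot: [-0.0, 0.81, 0.586, -0.0]
force: [0.4, -0.3, 0.0]
finger_gap: 0.525
grip_force: 0.0
```

Call:
step_arm([
  [[0,0,-5],[0,0,0],50],
  [[0,0,-15],[0,0,0],50],
  [[0,0,-20],[0,0,0],50],
  [[0,0,-30],[0,0,0],50],
  [[0,0,-30],[0,0,0],50],
  [[0,0,-25],[0,0,0],50],
  [[0,0,-10],[0,0,0],50],
  [[0,0,0],[0,0,0],50],
])

```text
time_s: 16.23
eef_pos: [0.4947, -0.0428, 0.2601]
ee_rot: [0.001, 0.81, 0.586, 0.001]
force: [-0.3, 0.2, 0.3]
finger_gap: 0.528
grip_force: 0.0
```

Run:
```python
from h import *
s=read_state(); sd=snapshot("side"); w=snapshot("wrist")
print(s["time_s"],s["eef_pos"],s["force"],s["finger_gap"],s["grip_force"])
a=cv2.resize(sd[110:330,220:400],(400,489),interpolation=2); b=cv2.resize(w[60:360,160:400],(391,489),interpolation=2)
cv2.imwrite("pics/e1.png",np.hstack([a,b]))
```

```text
16.225 [ 0.49469168 -0.04283204  0.26013934] [-0.29024648  0.20260972  0.29236127] 0.5277759368494224 0.0
```

View pics/e1.png

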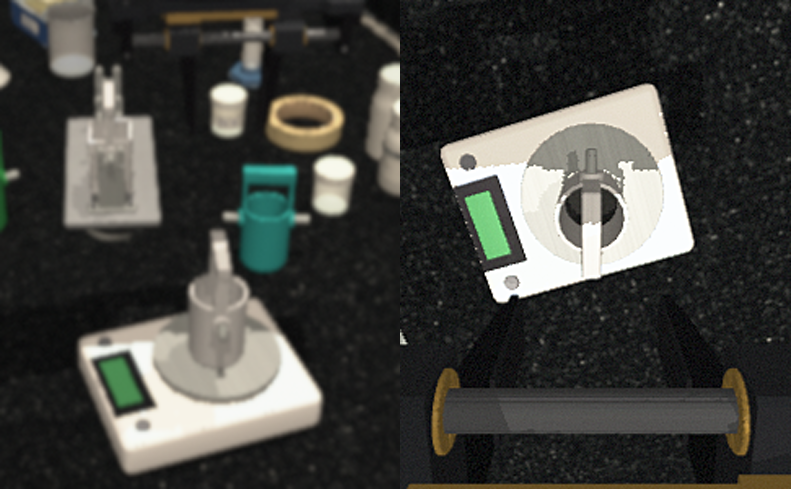

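The round bucket stands upright in the middle of the pan, with its base at about (217,352) in the side crop. The square bucket is still in its forks, and the fingers are clear of everything.

```bash
python3 -c "
from cell import *
print(close_job())"
```

```text
the job is handed in; nothing more can be done
None
```

The round bucket is standing upright in the middle of the balance pan, released, with the square bucket still hanging in its forks; the job was handed in at about 16 s, and no verdict came back.

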